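# Zero the hand mill, open it six clicks and fit its crank

### The job

Set the hand mill in the bench stand for the next batch: turn its grind dial clockwise until the burrs meet and it will go no further, then open it exactly six clicks the other way. Then fit the loose crank on the mill's six-sided spindle, fully home, and let go, leaving the loose jars and the scoop where they are.

Things in the scene. Friction and masses are not known exactly. Their poses are not given: they have to be found in the camera images.
- stand: Bench stand with the upright hand mill clamped in it, fixed. Origin on the bench top on the mill's vertical axis; x runs from the mill to the stand's column. Grey base plate 150 x 110 mm (x -61 to +89), 16 mm high; column at x = 52 to 72 mm, 130 mm high; clamp collar 53 mm wide up to 128 mm; steel mill body 44 mm wide, black head 48 mm wide up to 167 mm. The dial sits on the head.
- dial_mid (a point): Centre of the black fluted grind dial, on the mill axis, half-way up it. The dial is round, 50 mm wide, 22 mm high: underside 168 mm, top 190 mm above the bench. From above, clockwise closes the burrs, anticlockwise opens them. It stands 3 to 8 clicks open at the start; how many is not told. This frame is fixed to the stand and does not turn with the dial.
- dial_top (a point): Centre of the dial's top face. How it feels: 20 click stops to the turn (18 degrees each), about 0.13 Nm to pass one; let go, it falls into the nearest rest. Closing ends on a hard stop 3.4 degrees past the last rest (the zero rest); let go at the stop, it springs back into the zero rest. Six clicks are counted from there. A white line on the top turns with it but does not show where zero is.
- burr_seat (a point): Fixed point on the mill axis inside the steel body, 100 mm above the bench: where the top of the inner burr stands at the zero rest of the dial.
- burr_top (a point): Top of the inner burr, hidden inside the mill. It drops 0.05 mm below burr_seat with each click of opening (a 1 mm thread), far less than can be measured: only touch tells the clicks.
- mill_top (a point): Seat of the crank on the mill axis, 197 mm above the bench: top of the spindle's flange (24 mm wide, 7 mm high on the dial). Above it the six-sided spindle end: 14 mm across flats for 20 mm, then a cone 4.5 mm high, 8 mm wide at its tip. The spindle turns apart from the dial with a drag of 0.15 Nm and starts at any angle; this frame does not tell its angle.
- crank_boss (a point): Centre of the boss of the loose 150 g steel crank, 16 mm above its underside. Boss six-sided, 29 mm across flats, 32 mm high, two flats facing +y and -y. From it a flat bar 18 mm wide, 6 mm high runs along +x at the underside to 121 mm; a dark wooden knob 28 mm wide stands on it at x = 110 mm, up to 48 mm. z up. It lies flat on the bench, socket down.
- crank_socket (a point): Centre of the mouth of the crank's socket, in the plane of its underside, 16 mm below crank_boss. The socket is six-sided, 15.2 mm across flats, corners on the +x and -x line, 24 mm deep: it takes the spindle end loosely in any of six turns, with about 10 degrees of play either way. Fully home this point lies at mill_top.
- jar_a: Loose amber jar with cream lid, 52 mm wide, 66 mm high; origin under its centre. Bystander.
- jar_b: Loose amber jar with cream lid, 56 mm wide, 68 mm high; origin under its centre. Bystander.
- jar_c: Loose amber jar with cream lid, 60 mm wide, 85 mm high; origin under its centre. Bystander.
- jar_d: Loose amber jar with cream lid, 72 mm wide, 105 mm high; origin under its centre. Bystander.
- jar_e: Loose amber jar with cream lid, 48 mm wide, 70 mm high; origin under its centre. Bystander.
- scoop: Loose steel scoop 125 mm long lying on the bench; origin on the bench under its handle. Bystander.

How it is judged (in metres and radians):
On the way, in this order (a step that is already met when the one before it is completed fails the run):
1. the dial is closed to its stop (less than half a click open) (z of burr_top in the frame of burr_seat above -2e-05 m), for 0.1 s.
2. the dial stands six clicks open (z of burr_top in the frame of burr_seat between -0.00032 and -0.00028 m), for 0.3 s.
At the end, for the whole second after the job is handed in: The dial rests six clicks from the zero rest (within 0.4 of a click), and the crank sits fully home on the spindle: its socket mouth within 2 mm of the seat's height and 3 mm of its centre, level within 7 degrees, at rest and let go (all of step 2 and horizontal distance between crank_socket and mill_top below 0.003 m and z of crank_socket in the frame of mill_top between -0.002 and 0.002 m and angle between crank_socket's own z axis and vertical below 0.12 rad and linear speed of crank below 0.02 m/s and angular speed of crank below 0.2 rad/s); the robot touches nothing.
It fails at once if a loose jar or the scoop is moved more than 30 mm (distance of any of jar_a, jar_b, jar_c, jar_d, jar_e, scoop from where it was at the start of the episode above 0.03 m).
It also fails if it takes over 72 s, if anything falls off the work surface, if the arm or the gripper's body presses on something with over 40 N, if the wrist force passes 120 N, or if a joint passes its speed limit or range.

### The arm

A 6-joint arm with a two-finger parallel gripper is mounted at the origin on the work surface. World frame = base frame: x ahead of the robot, y to its left, z up, the work surface at z = 0. Lengths are in mm, angles in rad, forces in N, time in s.
With the tool pointing down it reaches from about 325 to 900 mm from the base axis. Payload 6.1 kg.
Tool frame: the origin (TCP) lies midway between the tips of the shut fingers; the grasp point (between the pads) lies robot.grip_depth behind it (robot.grip_depth is the distance from the TCP to the grasp point, in mm); x points along the fingers, y is the direction in which the jaws open and shut, and the axes are right-handed (so a half turn about x gives the same grasp; the last joint's range is limited). The gripper opens to 85 mm and grips with 20 to 120 N. Pads are 22 mm wide; open, the fingers measure 114 mm over their backs; the gripper's body (76 mm by 85 mm) begins 54 mm behind the grasp point. The pads swing forward as they close: fully open they stand 13 mm farther back than shut.
Start: joints at [-1.26, 0.22, 1.526, -0, 1.395, -0.126], TCP at [264.393, -566.314, 231.3] pointing down, gripper open.
Joint ranges: [-2.98, 2.98], [-0.91, 2.08], [0.09, 2.57], [-1.24, 4.39], [0.2, 2.65], [-2.68, 2.68]. Speed limits (rad/s): [2.57, 2.57, 3.01, 3.14, 3.14, 3.14].

### API

Orientations are given as a unit quaternion [w, x, y, z].
In Python, from station import robot, eyes gives the robot as it stands. The module is installed in compiled form; this text tells all that it offers.
- The arm moves only by the tool carry_out, never from a script. Its argument "series" is a list of rows, each a list of 7 numbers: the finger opening in mm, from 0 to 85.4, then the shift along the tool's x, y, z in mm, then the turn, a rotation vector about the tool's x, y, z in degrees. In form: [[fingers, dx, dy, dz, ax, ay, az], ...]. A call has 1 to 10 rows; each row shifts and turns the commanded pose from where the row before left it, along the tool's axes as they then stand; what a row does not reach is not made up. A row lasts 1/8 s, in which the tool goes at most 62.5 mm and 10.7 degrees, less where a joint would pass 70% of its speed; a pose out of reach is approached as far as the arm can. A call is refused whole if a number of a shift passes 62.5 or a number of a turn 10.7, either way. A call with a gripper value outside its range is refused whole. The fingers move at their own pace and stop on an object; "newtons" is the grip in N (left out, the last holds). Time passes only in rows, so rows that do not move let the fingers close. It gives the time, the measured TCP pose, the force and the opening at its end, in the units of the state.
- robot.observe(): the state, without advancing time (a new reading comes with each control period).
- eyes.camera(name): name is "scene" or "top" or "wrist"; returns a dict with "frame" (420x560x3 uint8, red, green, blue), "fovy" (degrees; the focal length in pixels is half the picture's height over the tangent of half this angle, whatever the lens; pixels are square), "cx", "cy" (the principal point, pixels), "dist_coeffs" ([k1, k2, p1, p2, k3] as OpenCV has them; the pictures are not rectified), "xyz" and "attitude" of the camera in the world. Camera axes: x right, y up, looking along -z (the intrinsics and any distortion apply to the point x, -y, -z); pixel columns grow to the right and rows downward; lengths in mm; the calibration is good to about 2 mm. A picture is of the moment at which its call begins. There is no depth.
- robot.hand_in(): hands the job in, once; it reports no verdict.
Trained networks look in the newest picture that a camera, given by its name, has taken for a name from the list of things; names that differ only in an ending like _2 or _b are one class to them, and where a whole thing is asked for, a point or a joint stands for the part that bears it (a point fixed in the world has none). Each returns a list of dicts, best first, with "conf" (0 to 1); they miss things now and then, are a little off and sometimes report something else, mostly with a low value. They report only what shows in the picture. A call takes as long as a camera call.
- eyes.look_for(camera, label): "xy" ([column, row] in pixels, amid what is visible of it).
The state is a dict: "clock": time; "qpos": joint angles; "qvel": joint speeds; "tau": joint torques, N m; "tcp_pos": TCP position; "ee_rot": TCP orientation; "contact_force": force on the tool from outside, world axes, zero at the start; "wrist_torque": the same for the moment, N m; "grip_width": opening from 0.0 (shut) to 1.0 (fully open).
Only numpy, scipy, OpenCV 4.12 (cv2) and the standard library are available. Lean on these libraries where they do the work, as an engineer would, in place of code of your own. Each camera call takes 0.05 s, during which the arm holds its last target. There are 200 camera calls.

## Working session

There is one attempt and no reset: what is moved stays moved. The work goes in short steps, Python scripts to look and compute and a tool call to move; the robot and the scene stay as the last step left them, time stands still between calls to the robot, and variables do not carry over. Pictures are saved under pics/ and viewed, about 8 in all and at most 12, crops included, and the job is handed in when it is done.

Besides the shell and the picture viewer there is one more tool, called after "Emit:" as name(argument=value, ...), one argument or row to a line, values as JSON. carry_out: Moves the arm, as the interface text tells. Its arguments: {"type":"object","properties":{"series":{"type":"array"},"newtons":{"type":"number"}},"required":["series"]}

```bash
mkdir -p pics; cat > h.py <<'E'
import numpy as np, cv2
from scipy.spatial.transform import Rotation as R
from station import robot, eyes
def rot(q): return R.from_quat([q[1],q[2],q[3],q[0]])
def cam(n,save=None):
    c=eyes.camera(n)
    if save: cv2.imwrite('pics/'+save,c['frame'][:,:,::-1])
    return c
def K(c):
    f=c['frame'].shape[0]/2/np.tan(np.radians(c['fovy'])/2)
    return np.array([[f,0,c['cx']],[0,f,c['cy']],[0,0,1.]])
def proj(c,p):
    p=np.atleast_2d(p)
    q=rot(c['attitude']).inv().apply(p-np.array(c['xyz']))*[1,-1,-1]
    return cv2.projectPoints(q.reshape(-1,1,3),np.zeros(3),np.zeros(3),K(c),np.array(c['dist_coeffs'],float))[0].reshape(-1,2)
def ray(c,uv):
    u=cv2.undistortPoints(np.array(uv,float).reshape(-1,1,2),K(c),np.array(c['dist_coeffs'],float)).reshape(-1,2)
    d=np.c_[u[:,0],-u[:,1],-np.ones(len(u))]
    return rot(c['attitude']).apply(d)
def onz(c,uv,z):
    d=ray(c,uv); o=np.array(c['xyz']); return o+d*((z-o[2])/d[:,2])[:,None]
E
cat > a.py <<'E'
from h import *
Z=dict(stand=100,dial_mid=179,dial_top=190,mill_top=197,crank_boss=16,crank_socket=0,jar_a=40,scoop=5)
for n in ('scene','top'):
    c=cam(n,n+'0.png'); print(n,np.round(c['xyz']),np.round(c['attitude'],3),c['fovy'],c['dist_coeffs'])
    for l in Z:
        for r in eyes.look_for(n,l)[:6 if l=='jar_a' else 2]: print(l,round(r['conf'],2),np.round(r['xy']),np.round(onz(c,r['xy'],Z[l])[0]))
c=cam('wrist'); print(np.round(c['xyz']),c['fovy'])
s=robot.observe(); print(s, robot.grip_depth)
E
python3 a.py
```

```text
scene [ 973. -628. 1046.] [0.91  0.282 0.089 0.292] 49.47308218586211 [-0.09061821  0.          0.          0.          0.        ]
stand 0.81 [314. 151.] [543. 115. 100.]
stand 0.43 [168. 273.] [ 476. -397.  100.]
dial_mid 0.84 [312. 149.] [571.  57. 179.]
dial_top 0.56 [310. 148.] [571.  45. 190.]
mill_top 0.85 [311. 149.] [577.  40. 197.]
crank_boss 0.65 [236. 256.] [ 541. -236.   16.]
crank_socket 0.71 [310. 147.] [480. 202.   0.]
crank_socket 0.69 [309. 200.] [590.  28.   0.]
jar_a 0.87 [312. 305.] [ 780. -244.   40.]
jar_a 0.63 [367. 206.] [744.  79.  40.]
jar_a 0.59 [167. 273.] [ 444. -384.   40.]
jar_a 0.58 [274. 184.] [494.  -7.  40.]
jar_a 0.57 [307. 203.] [606.  -6.  40.]
scoop 0.55 [221. 310.] [ 602. -370.    5.]
top [ 525.  -79. 1164.] [ 0.707  0.023 -0.037 -0.706] 49.01628513833145 [-0.1491525  0.         0.         0.         0.       ]
stand 0.64 [173. 246.] [510. 140. 100.]
dial_mid 0.86 [171. 247.] [509. 128. 179.]
dial_top 0.59 [174. 245.] [513. 120. 190.]
mill_top 0.84 [176. 243.] [517. 113. 197.]
mill_top 0.67 [235. 255.] [494.  -9. 197.]
crank_boss 0.85 [334. 23
[... 388 characters left out ...]
47794713328523
{'clock': 0.95, 'qpos': array([-1.26010011e+00,  2.20359381e-01,  1.52649619e+00,  1.39436897e-06,
        1.39472139e+00, -1.26102201e-01]), 'qvel': array([ 0.00156917, -0.00177076,  0.00117153, -0.00016848, -0.00030816,
       -0.00139787]), 'tau': array([ 1.04675084e-03, -4.96850932e+01, -3.89734733e+01,  1.81292251e-05,
        9.16727877e-04,  2.84270919e-05]), 'tcp_pos': array([ 264.39321448, -566.31217137,  231.32684434]), 'ee_rot': array([ 0.1532122 ,  0.69031085,  0.15320124, -0.69030886]), 'contact_force': array([-0.31531826, -0.67398839,  0.61118032]), 'wrist_torque': array([ 0.07999678, -0.0184222 ,  0.03158021]), 'grip_width': 0.999470351641751} 18.700000000000003
```

```bash
python3 -c "
import cv2,numpy as np
a=cv2.imread('pics/top0.png')[100:330,120:440]
cv2.imwrite('pics/t1.png',cv2.resize(a,(800,575),interpolation=cv2.INTER_CUBIC))"
```

```text
(no output)
```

View pics/t1.png

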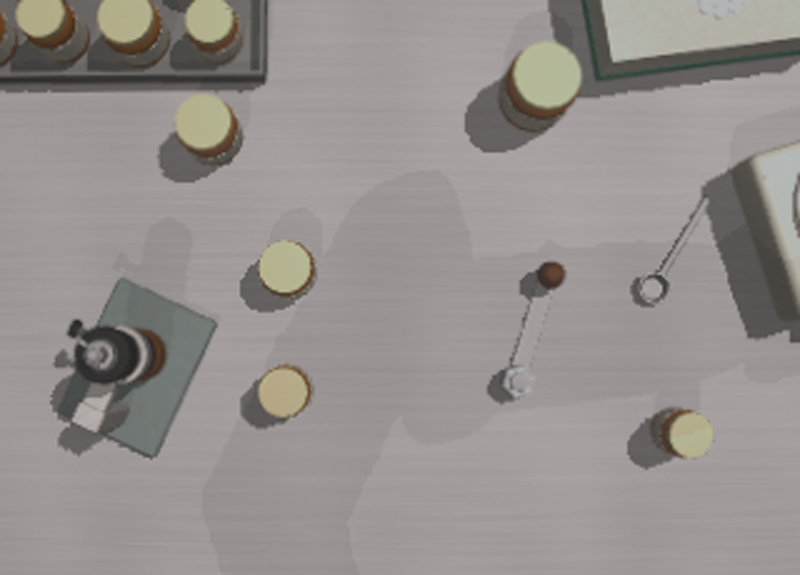

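View pics/scene0.png

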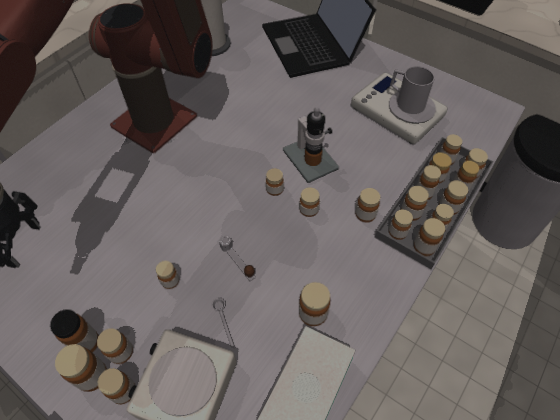

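```bash
cat >> h.py <<'E'
def tri(cs,uvs):
    A=np.zeros((3,3));b=np.zeros(3)
    for c,uv in zip(cs,uvs):
        d=ray(c,uv)[0]; d/=np.linalg.norm(d); P=np.eye(3)-np.outer(d,d); A+=P; b+=P@np.array(c['xyz'])
    return np.linalg.solve(A,b)
def go(p,yaw=None,start=None):
    """tool shift needed to reach world TCP p and yaw (deg, world dir of tool y); tool assumed as measured"""
    s=robot.observe(); Rt=rot(s['ee_rot']); y=Rt.as_matrix()[:,1]; y0=np.degrees(np.arctan2(y[1],y[0]))
    d=np.array(p)-s['tcp_pos']
    print('t',round(s['clock'],2),'tcp',s['tcp_pos'].round(1),'yaw',y0.round(1),'q',np.round(s['qpos'],3),'grip',round(s['grip_width']*85.4,1))
    print('xaxis',Rt.as_matrix()[:,0].round(3),'tool shift',Rt.inv().apply(d).round(1),'world',d.round(1),'turn ax(cw+)',None if yaw is None else round((y0-yaw+180)%360-180,1))
E
cat > b.py <<'E'
from h import *
t=cam('top'); s=cam('scene')
cr=np.array([[122,278],[217,323],[155,458],[57,410]])/2.5+[120,100]
P=onz(t,cr,16); print(P.round(0))
ex=(P[2]+P[3]-P[0]-P[1]); ex/=np.linalg.norm(ex); print('ex',ex, np.degrees(np.arctan2(ex[1],ex[0])))
print('mill', (P[0]+P[1])/2+61*ex, P.mean(0)-14*ex)
print('tip on 221', onz(t,[[120+98/2.5,100+352/2.5]],221))
b=onz(t,np.array([[516,380],[551,274]])/2.5+[120,100],32);print('crank',b)
go([515,115,320],0)
c=cam('wrist'); Rt=rot(robot.observe()['ee_rot']); print('cam in tool',Rt.inv().apply(np.array(c['xyz'])-robot.observe()['tcp_pos']))
E
python3 b.py
```

```text
[[596. 170.  16.]
 [551.  73.  16.]
 [417. 134.  16.]
 [464. 234.  16.]]
ex [-9.05870790e-01  4.23554143e-01  7.72041512e-16] 154.94082035936515
mill [518.42486496 147.44206359  16.        ] [519.66825186 146.86069848  16.        ]
tip on 221 [[522.37490213 144.20310536 221.        ]]
crank [[ 495.44840841 -222.60639044   32.        ]
 [ 599.92427297 -258.1583194    32.        ]]
t 1.05 tcp [ 264.4 -566.3  231.3] yaw -65.0 q [-1.26   0.22   1.527  0.     1.395 -0.126] grip 85.6
xaxis [-0.  0. -1.] tool shift [ -88.7 -511.3 -515.3] world [250.6 681.3  88.7] turn ax(cw+) -65.0
cam in tool [-143.2242275     0.43073554  -64.95299786]
```

Emit:
carry_out(
  series=[
    [85,-10,-36,-35.5,0,0,0],
    [85,-10,-36,-35.5,0,0,0],
    [85,-10,-36,-35.5,0,0,0],
    [85,-10,-36,-35.5,0,0,0],
    [85,-10,-36,-35.5,0,0,0],
    [85,-10,-36,-35.5,0,0,0],
    [85,-10,-36,-35.5,0,0,0],
    [85,0,-36,-35.5,0,0,0],
    [85,0,-36,-35.5,0,0,0],
    [85,0,-36,-35.5,0,0,0],
  ],
)

```text
clock: 2.35
tcp_pos: [434.1, -88.4, 301.7]
ee_rot: [0.153, 0.691, 0.153, -0.69]
contact_force: [0.6, -1.1, 0.6]
grip_width: 0.995
```

Emit:
carry_out(
  series=[
    [85,0,-36,-35.5,0,0,0],
    [85,0,-36,-35.5,0,0,0],
    [85,0,-36,-35.5,0,0,0],
    [85,0,-36,-35.5,0,0,0],
    [85,0,-36,-35.5,0,0,0],
    [85,0,0,0,-10,0,0],
    [85,0,0,0,-10,0,0],
    [85,0,0,0,-10,0,0],
    [85,0,0,0,-10,0,0],
    [85,0,0,0,-10,0,0],
  ],
)

```text
clock: 3.6
tcp_pos: [518.5, 148.3, 301.4]
ee_rot: [0.432, 0.56, 0.432, -0.56]
contact_force: [-0.2, 0.0, -0.0]
grip_width: 0.995
```

Emit:
carry_out(
  series=[
    [85,0,0,0,-10,0,0],
    [85,0,0,0,-10,0,0],
    [85,0,0,0,-10,0,0],
    [85,0,0,0,-10,0,0],
    [85,0,0,0,-10,0,0],
    [85,0,0,0,-10,0,0],
    [85,0,0,0,-10,0,0],
    [85,0,0,0,-10,0,0],
    [85,0,0,0,-10,0,0],
    [85,0,0,0,-10,0,0],
  ],
)

```text
clock: 4.85
tcp_pos: [518.4, 148.2, 301.4]
ee_rot: [0.707, 0.029, 0.706, -0.029]
contact_force: [-0.9, -0.3, -0.2]
grip_width: 0.997
```

```bash
cat > c.py <<'E'
from h import *
import sys
c=cam('wrist',sys.argv[1])
for l,z in (('dial_mid',179),('dial_top',190),('mill_top',197)):
    for r in eyes.look_for('wrist',l)[:2]: print(l,round(r['conf'],2),np.round(r['xy']),np.round(onz(c,r['xy'],z)[0],1))
go([520,146,300],95)
E
python3 c.py w1.png
```

```text
dial_mid 0.64 [283. 158.] [486.4 153.7 179. ]
dial_top 0.93 [288. 156.] [483.4 158.1 190. ]
mill_top 0.82 [286. 162.] [487.5 155.6 197. ]
t 5.05 tcp [518.5 148.2 301.4] yaw 84.8 q [ 0.132 -0.024  1.659 -0.     1.507 -1.348] grip 84.9
xaxis [ 0.  0. -1.] tool shift [ 1.4 -2.1  1.7] world [ 1.5 -2.2 -1.4] turn ax(cw+) -10.2
```

View pics/w1.png

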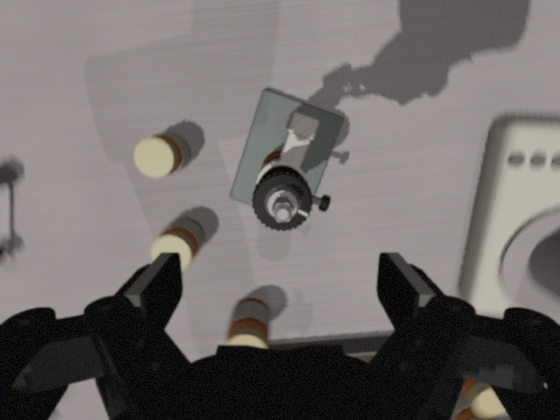

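```bash
python3 - <<'E'
from h import *
c=cam('wrist')
print(c['xyz'],rot(c['attitude']).as_matrix().round(3),c['cx'],c['cy'],c['dist_coeffs'])
print(proj(c,[[520,146,190],[520,146,16],[518,148,301]]))
print(onz(c,[[281,198]],190),onz(c,[[284,213]],221))
g=cv2.cvtColor(c['frame'],cv2.COLOR_RGB2GRAY)
cv2.imwrite('pics/w2.png',cv2.resize(g[60:260,200:360],(640,800)[::1],interpolation=cv2.INTER_CUBIC)[:600])
t=cam('top');s=cam('scene')
for l in ('dial_top','mill_top'): print(l,eyes.look_for('top',l)[:1],eyes.look_for('scene',l)[:1])
E
```

```text
[453.51112994 153.67508665 444.54939904] [[ 0.09  -0.962 -0.257]
 [ 0.996  0.088  0.022]
 [ 0.001 -0.258  0.966]] 279.2478637438993 203.62380015268732 [0.01168898 0.         0.         0.         0.        ]
[[276.80870742 202.29401843]
 [277.58905188 168.78984483]
 [279.22464383 257.20566925]]
[[516.75520646 149.68064897 190.        ]] [[520.23751841 151.31845159 221.        ]]
dial_top [{'xy': [179.0, 245.6], 'conf': 0.58}] [{'xy': [312.5, 151.6], 'conf': 0.59}]
mill_top [{'xy': [180.6, 242.7], 'conf': 0.86}] [{'xy': [310.8, 148.1], 'conf': 0.7}]
```

```bash
python3 - <<'E'
import cv2
a=cv2.imread('pics/w1.png')[150:250,230:350]
cv2.imwrite('pics/w3.png',cv2.resize(a,None,fx=6,fy=6,interpolation=cv2.INTER_CUBIC))
E
```

```text
(no output)
```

View pics/w3.png

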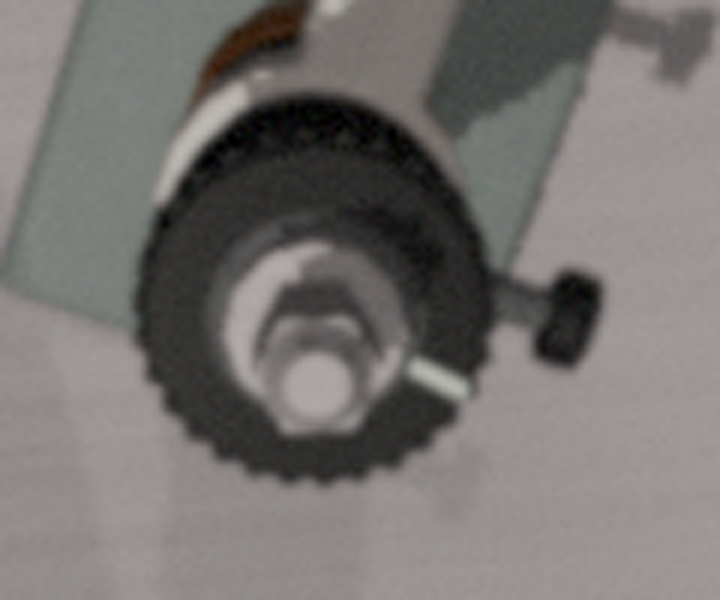

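```bash
cat > d.py <<'E'
from h import *
c=cam('wrist')
d=onz(c,[[282.2,202.5]],190)[0]; t=onz(c,[[282.8,213.7]],221.5)[0]; w=onz(c,[[303.3,213.3]],190)[0]
print(d,t,'line ang',np.degrees(np.arctan2(*(w-d)[1::-1])), np.linalg.norm(w-d))
go([518,150,200],84.8)
E
python3 d.py
```

```text
[520.53750578 150.31710543 190.        ] [520.50240408 150.43299411 221.5       ] line ang 57.11039979173539 19.429900878359952
t 5.45 tcp [518.5 148.3 301.3] yaw 85.0 q [ 0.132 -0.024  1.659  0.     1.507 -1.351] grip 85.0
xaxis [ 0.  0. -1.] tool shift [101.3   1.7  -0.6] world [  -0.5    1.7 -101.3] turn ax(cw+) 0.2
```

Emit:
carry_out(
  series=[
    [85,0,1.7,1.6,0,0,0],
    [85,40,0,0,0,0,0],
    [85,40,0,0,0,0,0],
    [85,30,0,0,0,0,0],
    [85,23,0,0,0,0,0],
    [60,0,0,0,0,0,0],
    [45,0,0,0,0,0,0],
    [45,0,0,0,0,0,0],
    [45,0,0,0,0,0,0],
    [45,0,0,0,0,0,0],
  ],
  newtons=25,
)

```text
clock: 6.7
tcp_pos: [521.0, 150.2, 169.7]
ee_rot: [0.707, 0.031, 0.706, -0.03]
contact_force: [-1.2, 2.7, 5.7]
grip_width: 0.574
```

```bash
cat > s.py <<'E'
from h import *
go([520.4,150,168],84.8); s=robot.observe(); print('F',s['contact_force'].round(2),'M',s['wrist_torque'].round(3))
E
python3 s.py
```

```text
t 6.7 tcp [521.  150.2 169.7] yaw 85.0 q [ 0.135  0.074  1.809  0.     1.256 -1.349] grip 49.0
xaxis [ 0.002  0.001 -1.   ] tool shift [ 1.7 -0.3 -0.6] world [-0.6 -0.2 -1.7] turn ax(cw+) 0.2
F [-1.25  2.65  5.66] M [0.407 0.204 0.025]
```

Emit:
carry_out(
  series=[
    [40,-2,0,0,0,0,0],
    [40,0,0,0,9,0,0],
    [40,0,0,0,9,0,0],
    [40,0,0,0,9,0,0],
    [40,0,0,0,9,0,0],
    [40,0,0,0,9,0,0],
    [40,0,0,0,0,0,0],
  ],
  newtons=30,
)

```text
clock: 7.58
tcp_pos: [520.8, 149.9, 169.9]
ee_rot: [0.641, 0.299, 0.64, -0.299]
contact_force: [5.5, 2.2, -5.4]
grip_width: 0.571
```

```bash
python3 s.py
```

```text
t 7.58 tcp [520.8 149.9 169.9] yaw 40.0 q [ 0.135  0.074  1.808  0.     1.258 -0.564] grip 48.7
xaxis [ 0.001  0.    -1.   ] tool shift [ 1.9 -0.2 -0.3] world [-0.4  0.1 -1.9] turn ax(cw+) -44.8
F [ 5.49  2.24 -5.36] M [ 0.43  -0.705 -0.099]
```

Emit:
carry_out(
  series=[
    [40,0,0,0,6,0,0],
    [40,0,0,0,6,0,0],
    [40,0,0,0,6,0,0],
    [40,0,0,0,0,0,0],
  ],
)

```text
clock: 8.07
tcp_pos: [520.6, 149.8, 169.9]
ee_rot: [0.587, 0.395, 0.586, -0.395]
contact_force: [6.8, 2.3, -5.0]
grip_width: 0.569
```

```bash
python3 s.py
```

```text
t 8.07 tcp [520.6 149.8 169.9] yaw 22.1 q [ 0.135  0.074  1.808  0.     1.258 -0.251] grip 48.6
xaxis [ 0.001  0.    -1.   ] tool shift [ 1.9 -0.2 -0.2] world [-0.2  0.2 -1.9] turn ax(cw+) -62.7
F [ 6.82  2.33 -5.04] M [ 0.346 -0.853 -0.106]
```

Emit:
carry_out(
  series=[
    [40,0,0,0,6,0,0],
    [40,0,0,0,6,0,0],
    [40,0,0,0,6,0,0],
    [40,0,0,0,0,0,0],
  ],
)

```text
clock: 8.57
tcp_pos: [520.5, 149.8, 169.9]
ee_rot: [0.518, 0.482, 0.518, -0.481]
contact_force: [3.0, 2.6, -4.6]
grip_width: 0.575
```

```bash
python3 s.py
```

```text
t 8.57 tcp [520.5 149.8 169.9] yaw 4.2 q [0.135 0.074 1.808 0.    1.259 0.062] grip 49.1
xaxis [ 0.001  0.    -1.   ] tool shift [ 1.9 -0.1 -0.2] world [-0.1  0.2 -1.9] turn ax(cw+) -80.6
F [ 2.97  2.58 -4.63] M [ 0.444 -0.557 -0.036]
```

Emit:
carry_out(
  series=[
    [40,0,0,0,6,0,0],
    [40,0,0,0,6,0,0],
    [40,0,0,0,6,0,0],
    [40,0,0,0,0,0,0],
  ],
)

```text
clock: 9.07
tcp_pos: [520.3, 149.5, 170.3]
ee_rot: [-0.437, -0.556, -0.436, 0.556]
contact_force: [3.5, -0.9, -1.8]
grip_width: 0.569
```

```bash
python3 s.py; python3 -c "
from h import *
c=cam('wrist')
cv2.imwrite('pics/w4.png',cv2.resize(c['frame'][150:270,200:360,::-1],None,fx=4,fy=4,interpolation=cv2.INTER_CUBIC))"
```

```text
t 9.07 tcp [520.3 149.5 170.3] yaw -13.7 q [ 1.350e-01  7.300e-02  1.808e+00 -1.000e-03  1.260e+00  3.740e-01] grip 48.6
xaxis [ 0.    -0.001 -1.   ] tool shift [ 2.3 -0.  -0.6] world [ 0.1  0.5 -2.3] turn ax(cw+) -98.5
F [ 3.48 -0.94 -1.75] M [-0.079 -0.624  0.455]
```

View pics/w4.png

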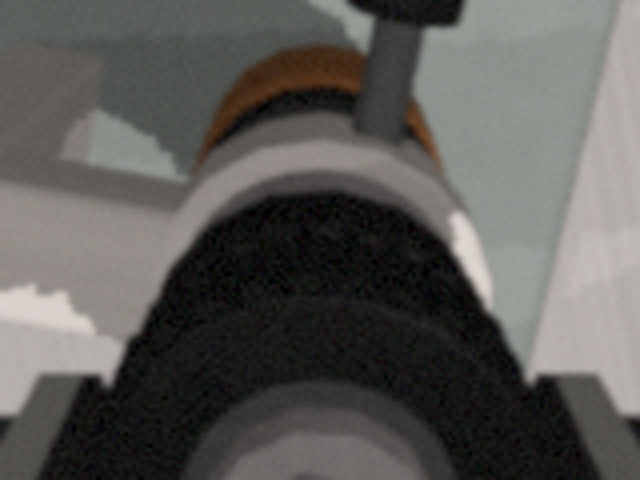

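Emit:
carry_out(
  series=[
    [40,0,0,0,5,0,0],
    [40,0,0,0,5,0,0],
    [40,0,0,0,0,0,0],
  ],
)

```text
clock: 9.5
tcp_pos: [520.3, 149.9, 170.5]
ee_rot: [0.386, 0.592, 0.386, -0.592]
contact_force: [1.4, 2.4, -1.2]
grip_width: 0.573
```

```bash
python3 s.py
```

```text
t 9.5 tcp [520.3 149.9 170.5] yaw -23.8 q [0.135 0.073 1.808 0.    1.26  0.549] grip 48.9
xaxis [ 0.  0. -1.] tool shift [ 2.5  0.  -0.2] world [ 0.1  0.1 -2.5] turn ax(cw+) -108.6
F [ 1.36  2.41 -1.15] M [ 0.273 -0.082  0.357]
```

Emit:
carry_out(
  series=[
    [85,0,0,0,0,0,0],
    [85,0,0,0,0,0,0],
    [85,0,0,0,0,0,0],
    [85,-40,0,0,0,0,0],
    [85,-50,0,0,0,0,0],
    [85,-40,0,0,0,0,0],
    [85,0,0,0,0,0,0],
    [85,0,0,0,0,0,0],
  ],
)

```text
clock: 10.5
tcp_pos: [519.8, 149.7, 299.6]
ee_rot: [-0.385, -0.593, -0.385, 0.593]
contact_force: [0.2, -0.2, -2.4]
grip_width: 0.996
```

```bash
cat > line.py <<'E'
from h import *
import sys
# top-down view of the dial plane (z=190), world-aligned: x right, y up, 4 px/mm
c=cam('wrist'); C=np.array([520.5,150.2]); n=320
v,u=np.mgrid[:n,:n]; W=np.c_[(u.ravel()-n/2)/4+C[0],-(v.ravel()-n/2)/4+C[1],np.full(n*n,190.)]
m=proj(c,W).astype(np.float32).reshape(n,n,2)
o=cv2.remap(c['frame'],m[...,0],m[...,1],cv2.INTER_LINEAR)
cv2.imwrite('pics/'+sys.argv[1],o[:,:,::-1])
g=o.min(2).astype(float); a=np.radians(np.arange(0,360,1.)); 
rr=np.arange(17,22,.25)
pr=np.array([g[(n/2-4*rr*np.sin(t)).astype(int),(n/2+4*rr*np.cos(t)).astype(int)].mean() for t in a])
k=int(pr.argmax()); idx=(np.arange(k-8,k+9))%360; w=np.clip(pr[idx]-np.median(pr)-20,0,None)
print('line angle',k,(k+(w*np.arange(-8,9)).sum()/w.sum()),'peak',pr.max(),'median',np.median(pr), 'others',[int(x) for x in np.argsort(-pr)[:12]])
go([520.4,150,168])
E
python3 line.py d1.png
```

```text
line angle 335 334.4260891116374 peak 164.6 median 36.975 others [335, 334, 333, 336, 332, 337, 331, 338, 330, 339, 329, 340]
t 10.55 tcp [519.4 149.7 298.8] yaw -24.0 q [ 0.135 -0.017  1.657 -0.     1.504  0.553] grip 85.1
xaxis [-0.002 -0.    -1.   ] tool shift [130.8   1.   -0.9] world [   1.     0.3 -130.8] turn ax(cw+) None
```

```bash
python3 - <<'E'
import cv2
a=cv2.imread('pics/d1.png'); cv2.circle(a,(160,160),100,(0,0,255),1);cv2.circle(a,(160,160),2,(0,0,255),-1); cv2.imwrite('pics/d1b.png',cv2.resize(a,(600,600)))
E
```

```text
(no output)
```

View pics/d1b.png

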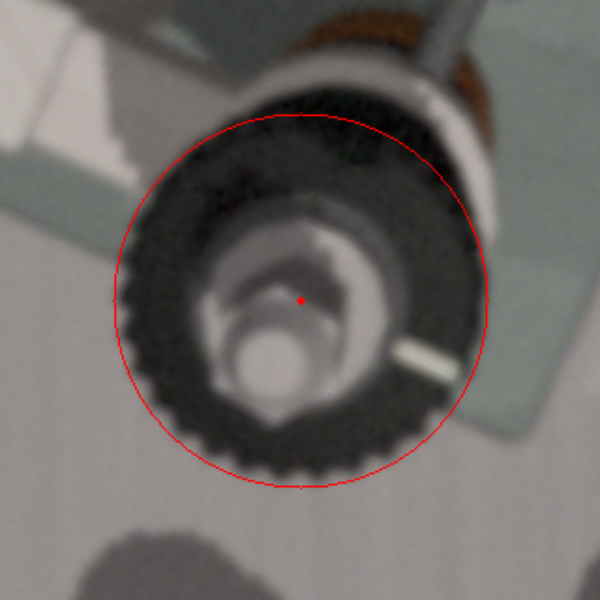

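```bash
python3 - <<'E'
from h import *
c=cam('wrist'); C0=np.array([520.5,150.2])
def warp(c,n=320):
    v,u=np.mgrid[:n,:n]; W=np.c_[(u.ravel()-n/2)/4+C0[0],-(v.ravel()-n/2)/4+C0[1],np.full(n*n,190.)]
    m=proj(c,W).astype(np.float32).reshape(n,n,2); return cv2.remap(c['frame'],m[...,0],m[...,1],cv2.INTER_LINEAR)
def meas(o,tag):
    g=o.min(2); w=(g>110).astype(np.uint8)
    v,u=np.mgrid[:320,:320]; r=np.hypot(u-160,v-160); w[(r<55)|(r>94)]=0
    k,l,st,ce=cv2.connectedComponentsWithStats(w)
    for i in range(1,k):
        if 20<st[i,4]<600:
            p=np.argwhere(l==i)[:,::-1].astype(float); e=np.linalg.svd(p-p.mean(0))[2][0]
            m=p.mean(0)-160; e*=np.sign(e@m)
            print(tag,st[i,4],'mid',(m/4*[1,-1]).round(2),'ang mid',np.degrees(np.arctan2(-m[1],m[0])).round(1),'ang slope',np.degrees(np.arctan2(-e[1],e[0])).round(1))
meas(warp(c),'now')
Rm=np.array([[.09,-.962,-.257],[.996,.088,.022],[.001,-.258,.966]]); q=R.from_matrix(Rm).as_quat()
c1=dict(c); c1['frame']=cv2.imread('pics/w1.png')[:,:,::-1].copy(); c1['xyz']=[453.511,153.675,444.549]; c1['attitude']=[q[3],q[0],q[1],q[2]]
meas(warp(c1),'w1')
E
```

```text
now 393 mid [17.07 -8.17] ang mid -25.6 ang slope -25.6
now 347 mid [ -5.67 -13.08] ang mid -113.4 ang slope -27.9
w1 442 mid [10.19 15.95] ang mid 57.4 ang slope 55.7
w1 421 mid [14.37 -1.01] ang mid -4.0 ang slope 85.5
```

Emit:
carry_out(
  series=[
    [85,40,0.7,-0.5,0,0,0],
    [85,40,0,0,0,0,0],
    [85,30,0,0,0,0,0],
    [85,19,0,0,0,0,0],
    [60,0,0,0,0,0,0],
    [40,0,0,0,0,0,0],
    [40,0,0,0,0,0,0],
    [40,0,0,0,0,0,0],
    [40,0,0,0,0,0,0],
  ],
  newtons=60,
)

```text
clock: 11.72
tcp_pos: [520.7, 150.6, 173.2]
ee_rot: [0.385, 0.593, 0.386, -0.593]
contact_force: [-5.1, 1.1, 3.8]
grip_width: 0.56
```

```bash
python3 s.py
```

```text
t 11.72 tcp [520.7 150.6 173.2] yaw -24.0 q [1.350e-01 7.200e-02 1.804e+00 1.000e-03 1.266e+00 5.530e-01] grip 47.9
xaxis [-0.     0.001 -1.   ] tool shift [ 5.2 -0.1  0.7] world [-0.3 -0.6 -5.2] turn ax(cw+) -108.8
F [-5.14  1.1   3.85] M [0.277 1.128 0.089]
```

Emit:
carry_out(
  series=[
    [40,0,0,0,3,0,0],
    [40,0,0,0,0,0,0],
  ],
)

```text
clock: 11.98
tcp_pos: [520.7, 150.5, 173.2]
ee_rot: [0.369, 0.603, 0.37, -0.603]
contact_force: [-3.3, 1.6, 3.3]
grip_width: 0.556
```

```bash
python3 s.py
```

```text
t 11.97 tcp [520.7 150.5 173.2] yaw -27.0 q [1.350e-01 7.200e-02 1.804e+00 1.000e-03 1.266e+00 6.060e-01] grip 47.5
xaxis [-0.     0.001 -1.   ] tool shift [ 5.2 -0.1  0.6] world [-0.3 -0.5 -5.2] turn ax(cw+) -111.8
F [-3.32  1.65  3.25] M [0.074 0.738 0.058]
```

Emit:
carry_out(
  series=[
    [40,0,0,0,3,0,0],
    [40,0,0,0,0,0,0],
  ],
)

```text
clock: 12.22
tcp_pos: [520.8, 150.5, 173.2]
ee_rot: [0.355, 0.612, 0.355, -0.612]
contact_force: [-4.6, -0.5, 4.0]
grip_width: 0.559
```

```bash
python3 s.py
```

```text
t 12.22 tcp [520.8 150.5 173.2] yaw -29.8 q [0.136 0.072 1.804 0.    1.266 0.656] grip 47.8
xaxis [ 0.  0. -1.] tool shift [ 5.2 -0.   0.6] world [-0.4 -0.5 -5.2] turn ax(cw+) -114.6
F [-4.6  -0.48  4.01] M [0.163 1.071 1.553]
```

Emit:
carry_out(
  series=[
    [40,0,0,0,-10,0,0],
    [40,0,0,0,-10,0,0],
    [40,0,0,0,-10,0,0],
    [40,0,0,0,-10,0,0],
    [40,0,0,0,-10,0,0],
    [40,0,0,0,-10,0,0],
    [40,0,0,0,-10,0,0],
    [40,0,0,0,-10,0,0],
    [40,0,0,0,-10,0,0],
    [40,0,0,0,0,0,0],
  ],
)

```text
clock: 13.48
tcp_pos: [520.4, 150.4, 173.2]
ee_rot: [0.683, 0.182, 0.684, -0.182]
contact_force: [-6.4, -0.1, 5.3]
grip_width: 0.562
```

```bash
python3 s.py
```

```text
t 13.47 tcp [520.4 150.4 173.2] yaw 60.2 q [ 1.350e-01  7.200e-02  1.804e+00  1.000e-03  1.267e+00 -9.150e-01] grip 48.0
xaxis [-0.001  0.    -1.   ] tool shift [ 5.2 -0.4  0.2] world [ 0.  -0.4 -5.2] turn ax(cw+) -24.6
F [-6.43 -0.07  5.28] M [-0.126  1.083  0.025]
```

Emit:
carry_out(
  series=[
    [40,0,0,0,-8,0,0],
    [40,0,0,0,-8,0,0],
    [40,0,0,0,-7.5,0,0],
    [40,0,0,0,0,0,0],
    [40,0,0,0,0,0,0],
  ],
)

```text
clock: 14.1
tcp_pos: [520.3, 150.3, 173.1]
ee_rot: [0.706, 0.04, 0.706, -0.04]
contact_force: [-7.3, 0.5, 4.4]
grip_width: 0.556
```

```bash
python3 s.py
```

```text
t 14.1 tcp [520.3 150.3 173.1] yaw 83.6 q [ 1.350e-01  7.200e-02  1.804e+00  1.000e-03  1.267e+00 -1.323e+00] grip 47.5
xaxis [-0.001  0.    -1.   ] tool shift [ 5.1 -0.3  0.1] world [ 0.1 -0.3 -5.1] turn ax(cw+) -1.2
F [-7.27  0.49  4.44] M [-0.03   1.195  0.008]
```

Emit:
carry_out(
  series=[
    [85,0,0,0,0,0,0],
    [85,0,0,0,0,0,0],
    [85,0,0,0,0,0,0],
    [85,-40,0,0,0,0,0],
    [85,-50,0,0,0,0,0],
    [85,-38,0,0,0,0,0],
    [85,0,0,0,0,0,0],
    [85,0,0,0,0,0,0],
  ],
)

```text
clock: 15.1
tcp_pos: [520.9, 149.9, 298.8]
ee_rot: [0.706, 0.04, 0.706, -0.04]
contact_force: [-0.4, -0.2, 0.2]
grip_width: 1.0
```

```bash
cat > m.py <<'E'
from h import *
c=cam('wrist','w5.png'); C0=np.array([520.5,150.2]); n=320
v,u=np.mgrid[:n,:n]; W=np.c_[(u.ravel()-n/2)/4+C0[0],-(v.ravel()-n/2)/4+C0[1],np.full(n*n,190.)]
m=proj(c,W).astype(np.float32).reshape(n,n,2); o=cv2.remap(c['frame'],m[...,0],m[...,1],cv2.INTER_LINEAR)
cv2.imwrite('pics/d2.png',cv2.resize(o[:,:,::-1],(600,600)))
g=o.min(2); w=(g>110).astype(np.uint8); r=np.hypot(u-160,v-160); w[(r<55)|(r>94)]=0
k,l,st,ce=cv2.connectedComponentsWithStats(w)
for i in range(1,k):
    if 20<st[i,4]<700:
        p=np.argwhere(l==i)[:,::-1].astype(float); e=np.linalg.svd(p-p.mean(0))[2][0]
        q=p.mean(0)-160; e*=np.sign(e@q)
        print(st[i,4],'mid',(q/4*[1,-1]).round(2),'ang mid',np.degrees(np.arctan2(-q[1],q[0])).round(1),'ang slope',np.degrees(np.arctan2(-e[1],e[0])).round(1))
go([520,-100,300],0)
E
python3 m.py
```

```text
404 mid [ 2.14 18.48] ang mid 83.4 ang slope 83.2
342 mid [14.17 -1.79] ang mid -7.2 ang slope -95.4
t 15.15 tcp [520.5 149.9 298. ] yaw 83.5 q [ 0.135 -0.015  1.656  0.     1.502 -1.323] grip 85.4
xaxis [-0.002 -0.    -1.   ] tool shift [  -2.  -248.3   27.7] world [  -0.5 -249.9    2. ] turn ax(cw+) 83.5
```

View pics/d2.png

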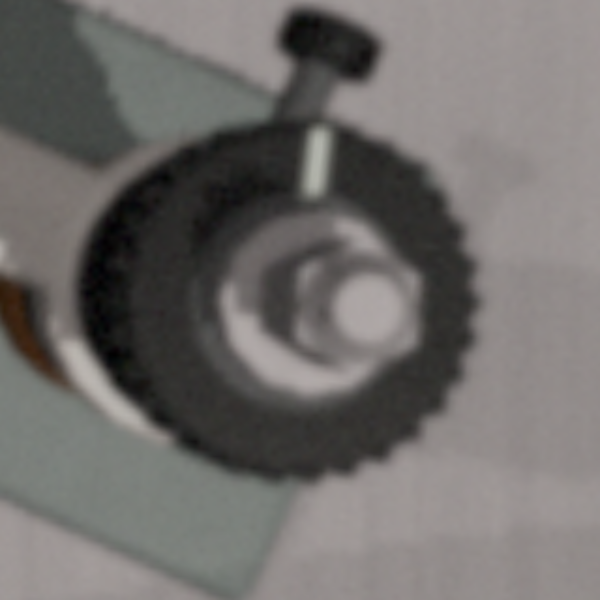

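```bash
python3 - <<'E'
from h import *
c=cam('wrist'); C0=np.array([521,151]); n=300
v,u=np.mgrid[:n,:n]; s=10
W=np.c_[(u.ravel()-n/2)/s+C0[0],-(v.ravel()-n/2)/s+C0[1],np.full(n*n,217.)]
m=proj(c,W).astype(np.float32).reshape(n,n,2); o=cv2.remap(c['frame'],m[...,0],m[...,1],cv2.INTER_CUBIC)
cv2.imwrite('pics/hx.png',cv2.resize(o[:,:,::-1],(600,600)))
E
```

```text
(no output)
```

View pics/hx.png

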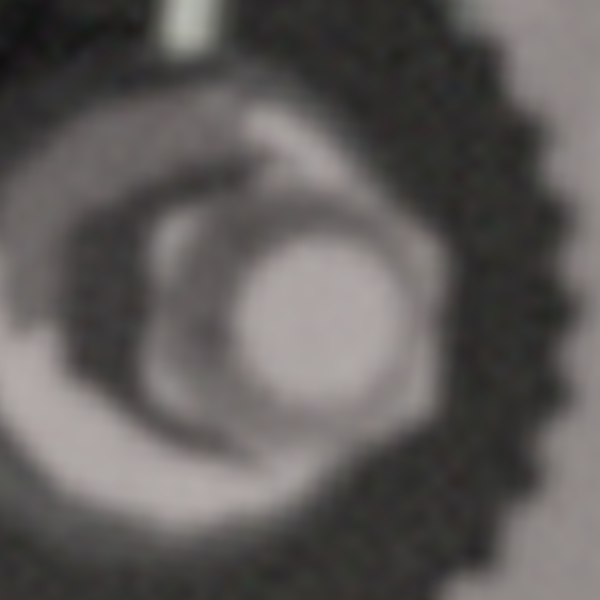

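Emit:
carry_out(
  series=[
    [85,0,-47,2.3,0,0,0],
    [85,0,-47,2.3,0,0,0],
    [85,0,-47,2.3,0,0,0],
    [85,20,-47,2.3,0,0,0],
    [85,20,-47,2.3,0,0,0],
    [85,20,-47,2.3,0,0,0],
    [85,20,-46,2.3,0,0,0],
    [85,20,-46,2.3,0,0,0],
    [85,0,0,0,6.2,0,0],
    [85,0,0,0,6.2,0,0],
  ],
)

```text
clock: 16.45
tcp_pos: [495.8, -223.9, 197.0]
ee_rot: [0.696, 0.118, 0.699, -0.117]
contact_force: [-0.5, 0.5, -0.8]
grip_width: 0.997
```

```bash
python3 - <<'E'
from h import *
c=cam('wrist','k1.png')
for l,z in (('crank_boss',32),('crank_socket',32)):
    for r in eyes.look_for('wrist',l)[:2]: print(l,round(r['conf'],2),np.round(r['xy']),np.round(onz(c,r['xy'],z)[0],1))
t=cam('top'); k=onz(t,np.array([[551,274]])/2.5+[120,100],48)[0]; print('knob top cam',k)
go([496,-223,100],71)
E
```

```text
crank_boss 0.64 [279. 231.] [ 537.6 -238.8   32. ]
crank_socket 0.76 [282. 227.] [ 535.  -234.8   32. ]
knob top cam [ 598.86500274 -255.63272556   48.        ]
t 16.65 tcp [ 496.7 -223.4  198.3] yaw 71.3 q [-0.567  0.056  1.772 -0.     1.316 -1.811] grip 85.1
xaxis [-0.001  0.001 -1.   ] tool shift [98.3  0.1 -0.6] world [ -0.7   0.4 -98.3] turn ax(cw+) 0.3
```

View pics/k1.png

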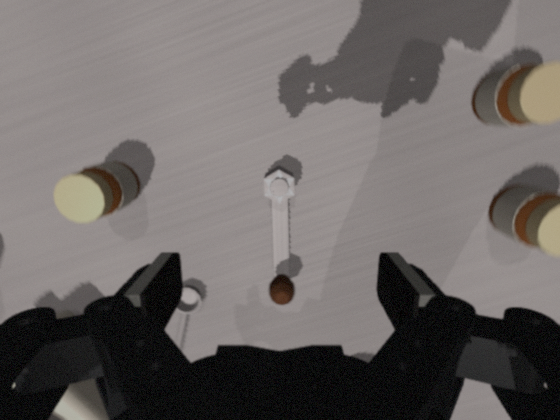

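```bash
python3 - <<'E'
from h import *
c=cam('wrist')
b=onz(c,[[279.3,187]],32)[0]; k=onz(c,[[282,292]],48)[0]
print(b,k,np.linalg.norm((k-b)[:2]),'yaw',np.degrees(np.arctan2(*(k-b)[1::-1])))
t=cam('top'); 
cv2.imwrite('pics/cb.png',cv2.resize(c['frame'][150:310,200:360,::-1],None,fx=3.6,fy=3.6,interpolation=cv2.INTER_CUBIC))
E
```

```text
[ 497.23301755 -223.51099842   32.        ] [ 596.48502757 -254.34753222   48.        ] 103.93196481492416 yaw -17.25945857153188
```

View pics/cb.png

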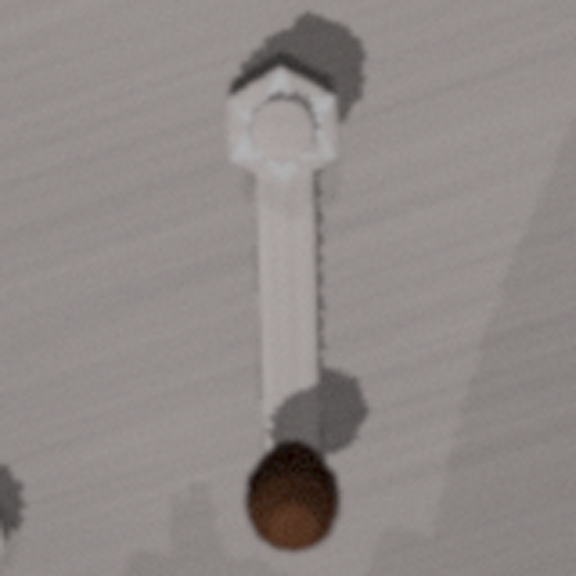

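Emit:
carry_out(
  series=[
    [85,45,0,-0.7,-1.5,0,0],
    [85,45,0,0,0,0,0],
    [85,45,0,0,0,0,0],
    [85,40,0,0,0,0,0],
    [60,17,0,0,0,0,0],
    [40,0,0,0,0,0,0],
    [20,0,0,0,0,0,0],
    [20,0,0,0,0,0,0],
    [20,0,0,0,0,0,0],
    [20,0,0,0,0,0,0],
  ],
  newtons=60,
)

```text
clock: 18.0
tcp_pos: [498.1, -224.4, 9.4]
ee_rot: [0.7, 0.106, 0.698, -0.107]
contact_force: [-0.2, -0.3, 6.5]
grip_width: 0.327
```

```bash
python3 s.py
```

```text
t 18.0 tcp [ 498.1 -224.4    9.4] yaw 72.6 q [-0.568  0.305  1.885  0.     0.948 -1.836] grip 27.9
xaxis [ 0.003 -0.002 -1.   ] tool shift [-159.3  363.9  -89.9] world [ 22.3 374.4 158.6] turn ax(cw+) -12.2
F [-0.2  -0.34  6.52] M [ 0.081  0.113 -0.022]
```

Emit:
carry_out(
  series=[
    [20,-30,0,0,0,0,0],
    [20,-50,0,0,0,0,0],
    [20,-60,0,0,0,0,0],
    [20,-60,0,0,0,0,0],
    [20,-50,0,0,0,0,0],
    [20,0,0,0,0,0,0],
  ],
)

```text
clock: 18.75
tcp_pos: [498.8, -224.9, 263.4]
ee_rot: [0.702, 0.105, 0.696, -0.108]
contact_force: [0.1, -0.8, -1.6]
grip_width: 0.325
```

```bash
python3 s.py; python3 - <<'E'
from h import *
c=cam('wrist','k2.png')
cv2.imwrite('pics/k2c.png',cv2.resize(c['frame'][180:420,160:400,::-1],(600,600),interpolation=cv2.INTER_CUBIC))
E
```

```text
t 18.75 tcp [ 498.8 -224.9  263.4] yaw 72.6 q [-0.568  0.006  1.7   -0.     1.426 -1.835] grip 27.7
xaxis [ 0.009 -0.006 -1.   ] tool shift [ 93.4 364.5 -92.2] world [ 21.6 374.9 -95.4] turn ax(cw+) -12.2
F [ 0.12 -0.79 -1.63] M [0.013 0.074 0.027]
```

View pics/k2c.png

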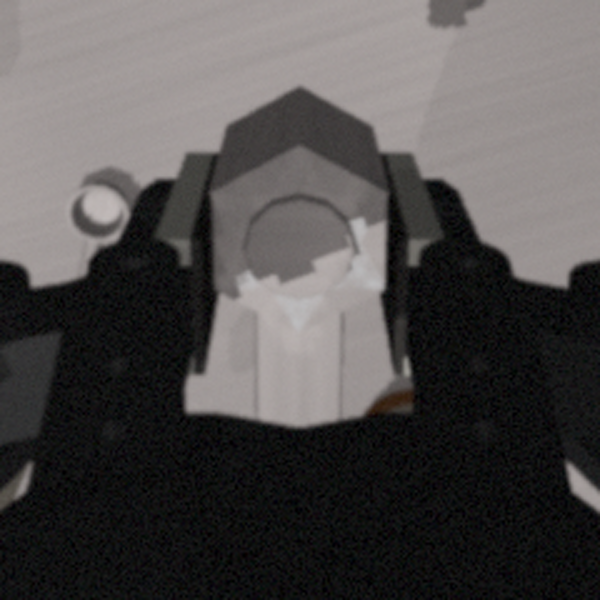

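```bash
python3 - <<'E'
from h import *
c=cam('wrist'); s=robot.observe(); T=rot(s['ee_rot']); p=s['tcp_pos']
b=onz(c,[[279.6,275.2]],p[2]+22.6)[0]; print(b, 'in tool',T.inv().apply(b-p).round(2))
a=onz(c,[[279.2,180+147/2.5],[279.2,180+328/2.5],[160+212/2.5,275.2],[160+388/2.5,275.2]],p[2]+22.6)
print('corner dist',np.linalg.norm(a[0]-a[1]),'flats',np.linalg.norm(a[2]-a[3]))
print('tilt x axis',T.as_matrix()[:,0])
E
```

```text
[ 495.79168782 -223.68065941  280.01245079] in tool [-22.6   -0.46  -0.42]
corner dist 33.001997883259456 flats 29.13533188906479
tilt x axis [ 5.11974116e-04 -3.06045940e-04 -9.99999822e-01]
```

Emit:
carry_out(
  series=[
    [20,0,0,0,7.5,0,0],
    [20,0,0,0,7.5,0,0],
    [20,0,41,-22.5,0,0,0],
    [20,0,41,-22.5,0,0,0],
    [20,0,41,-22.5,0,0,0],
    [20,0,41,-22.5,0,0,0],
    [20,0,41,-22.5,0,0,0],
    [20,0,41,-22.5,0,0,0],
    [20,0,41,-22.5,0,0,0],
    [20,0,41,-22.5,0,0,0],
  ],
)

```text
clock: 20.1
tcp_pos: [518.5, 151.3, 254.4]
ee_rot: [0.678, 0.196, 0.681, -0.198]
contact_force: [0.0, -0.6, -1.5]
grip_width: 0.329
```

Emit:
carry_out(
  series=[
    [20,0,0,0,0,0,0],
    [20,0,0,0,0,0,0],
    [20,0,0,0,0,0,0],
  ],
)

```text
clock: 20.48
tcp_pos: [519.7, 148.8, 256.3]
ee_rot: [0.678, 0.197, 0.68, -0.198]
contact_force: [0.1, 0.0, -1.8]
grip_width: 0.326
```

```bash
cat > f.py <<'E'
from h import *
go([521,150.3,235],57.5); s=robot.observe(); print('F',s['contact_force'].round(2),'M',s['wrist_torque'].round(3))
E
python3 f.py
```

```text
t 20.48 tcp [519.7 148.8 256.3] yaw 57.5 q [ 0.133  0.004  1.715 -0.     1.425 -0.871] grip 27.8
xaxis [-0.002 -0.001 -1.   ] tool shift [21.3  2.   0.3] world [  1.3   1.5 -21.3] turn ax(cw+) 0.0
F [ 0.07  0.04 -1.84] M [ 0.002 -0.008 -0.02 ]
```

Emit:
carry_out(
  series=[
    [20,0,2,0.3,0,0,0],
    [20,10,0,0,0,0,0],
    [20,10,0,0,0,0,0],
    [20,6,0,0,0,0,0],
    [20,0,0,0,0,0,0],
    [20,0,0,0,0,0,0],
  ],
)

```text
clock: 21.22
tcp_pos: [521.5, 151.5, 231.5]
ee_rot: [0.679, 0.197, 0.679, -0.197]
contact_force: [0.1, 0.3, -0.6]
grip_width: 0.326
```

```bash
python3 f.py
```

```text
t 21.23 tcp [521.5 151.5 231.5] yaw 57.6 q [ 0.137  0.024  1.741  0.     1.376 -0.868] grip 27.9
xaxis [ 0.  0. -1.] tool shift [-3.5 -1.3  0.2] world [-0.5 -1.2  3.5] turn ax(cw+) 0.1
F [ 0.1   0.31 -0.61] M [0.038 0.057 0.037]
```

Emit:
carry_out(
  series=[
    [20,3,0,0,0,0,0],
    [20,3,0,0,0,0,0],
    [20,2,0,0,0,0,0],
    [20,0,0,0,0,0,0],
  ],
)

```text
clock: 21.72
tcp_pos: [522.8, 150.6, 225.8]
ee_rot: [0.68, 0.197, 0.678, -0.197]
contact_force: [-1.5, -4.3, 9.5]
grip_width: 0.332
```

```bash
python3 f.py
```

```text
t 21.73 tcp [522.8 150.6 225.8] yaw 57.6 q [ 0.137  0.028  1.748 -0.002  1.362 -0.868] grip 28.3
xaxis [ 0.004 -0.001 -1.   ] tool shift [-9.2 -1.2 -1.3] world [-1.8 -0.3  9.2] turn ax(cw+) 0.1
F [-1.51 -4.31  9.49] M [-0.873  0.261 -0.015]
```

Emit:
carry_out(
  series=[
    [20,-3,-1.2,-0.6,0,0,0],
    [20,0,0,0,0,0,0],
    [20,0,0,0,0,0,0],
    [20,3,0,0,0,0,0],
    [20,0,0,0,0,0,0],
  ],
)

```text
clock: 22.35
tcp_pos: [521.9, 150.4, 225.4]
ee_rot: [0.681, 0.197, 0.677, -0.197]
contact_force: [3.2, -5.4, 9.5]
grip_width: 0.324
```

```bash
python3 f.py
```

```text
t 22.35 tcp [521.9 150.4 225.4] yaw 57.6 q [ 1.360e-01  2.600e-02  1.751e+00 -1.000e-03  1.360e+00 -8.690e-01] grip 27.7
xaxis [ 0.004 -0.001 -1.   ] tool shift [-9.6 -0.6 -0.7] world [-0.9 -0.1  9.6] turn ax(cw+) 0.1
F [ 3.16 -5.36  9.49] M [-0.934 -0.57   0.063]
```

Emit:
carry_out(
  series=[
    [20,2,0,0,0,0,0],
    [20,0,0,0,0,0,0],
  ],
)

```text
clock: 22.6
tcp_pos: [521.9, 149.5, 221.5]
ee_rot: [0.681, 0.197, 0.678, -0.198]
contact_force: [8.1, -6.9, 0.1]
grip_width: 0.323
```

```bash
python3 f.py
```

```text
t 22.6 tcp [521.9 149.5 221.5] yaw 57.6 q [ 0.135  0.029  1.755 -0.003  1.354 -0.869] grip 27.6
xaxis [ 0.004 -0.002 -1.   ] tool shift [-13.5   0.2  -1.1] world [-0.9  0.8 13.5] turn ax(cw+) 0.1
F [ 8.12 -6.86  0.05] M [-1.185 -1.363  0.026]
```

Emit:
carry_out(
  series=[
    [20,1,-0.3,1,0,0,0],
    [20,2.5,0,0,0,0,0],
    [20,2.5,0,0,0,0,0],
    [20,2.5,0,0,0,0,0],
    [20,0,0,0,0,0,0],
  ],
)

```text
clock: 23.22
tcp_pos: [522.0, 149.3, 212.3]
ee_rot: [0.68, 0.197, 0.678, -0.197]
contact_force: [8.0, -5.0, -2.4]
grip_width: 0.325
```

```bash
python3 f.py
```

```text
t 23.23 tcp [522.  149.3 212.3] yaw 57.6 q [ 1.340e-01  3.700e-02  1.764e+00 -1.000e-03  1.338e+00 -8.710e-01] grip 27.8
xaxis [ 0.002 -0.001 -1.   ] tool shift [-22.7   0.3  -1.3] world [-1.   1.  22.7] turn ax(cw+) 0.1
F [ 7.97 -5.01 -2.38] M [-0.807 -1.337 -0.002]
```

Emit:
carry_out(
  series=[
    [20,2,0,0,0,0,0],
    [20,2,0,0,0,0,0],
    [20,2,0,0,0,0,0],
    [20,0,0,0,0,0,0],
  ],
)

```text
clock: 23.72
tcp_pos: [522.1, 149.3, 206.9]
ee_rot: [0.68, 0.197, 0.678, -0.197]
contact_force: [6.1, -5.2, 0.7]
grip_width: 0.326
```

```bash
python3 f.py
```

```text
t 23.73 tcp [522.1 149.3 206.9] yaw 57.6 q [ 1.340e-01  4.200e-02  1.770e+00 -1.000e-03  1.328e+00 -8.710e-01] grip 27.9
xaxis [ 0.002 -0.001 -1.   ] tool shift [-28.1   0.2  -1.4] world [-1.1  1.  28.1] turn ax(cw+) 0.1
F [ 6.15 -5.17  0.72] M [-0.893 -1.066 -0.015]
```

Continue until the seat is felt.

Emit:
carry_out(
  series=[
    [20,2,0,0.5,0,0,0],
    [20,1.5,0,0,0,0,0],
    [20,0,0,0,0,0,0],
  ],
)

```text
clock: 24.1
tcp_pos: [522.9, 149.6, 206.5]
ee_rot: [0.681, 0.198, 0.678, -0.197]
contact_force: [-1.8, -4.8, 16.7]
grip_width: 0.328
```

```bash
python3 f.py
```

```text
t 24.1 tcp [522.9 149.6 206.5] yaw 57.6 q [ 1.340e-01  4.300e-02  1.770e+00 -1.000e-03  1.325e+00 -8.720e-01] grip 28.0
xaxis [ 0.004 -0.    -1.   ] tool shift [-28.5  -0.4  -1.8] world [-1.9  0.7 28.5] turn ax(cw+) 0.1
F [-1.77 -4.83 16.74] M [-0.814  0.325 -0.03 ]
```

Emit:
carry_out(
  series=[
    [32,0,0,0,0,0,0],
    [45,0,0,0,0,0,0],
    [60,0,0,0,0,0,0],
    [60,0,0,0,0,0,0],
    [60,-10,0,0,0,0,0],
    [60,-30,0,0,0,0,0],
    [60,-40,0,0,0,0,0],
    [60,-40,0,0,0,0,0],
    [60,0,0,0,0,0,0],
    [60,0,0,0,0,0,0],
  ],
)

```text
clock: 25.35
tcp_pos: [521.3, 149.7, 323.3]
ee_rot: [0.679, 0.197, 0.679, -0.197]
contact_force: [0.0, 0.2, -0.7]
grip_width: 0.702
```

```bash
python3 f.py; python3 - <<'E'
from h import *
c=cam('wrist'); s=cam('scene')
# overlay predicted rim: boss top centre if home (z=229), knob top
yaw=np.radians(-32.5); ex=np.array([np.cos(yaw),np.sin(yaw),0]); o=np.array([520.6,150.2,197.])
hexp=[o+[0,0,32]+16.7*np.array([np.cos(yaw+a),np.sin(yaw+a),0]) for a in np.radians(np.arange(0,360,60))]
hexp+= [o+110*ex+[0,0,48], o+[0,0,32]]
im=[]
for cc,z in ((c,None),(s,1)):
    f=cc['frame'].copy()
    if z is None:
        for p in proj(cc,hexp): cv2.circle(f,tuple(int(round(x)) for x in p),1,(255,0,0),-1)
        f=cv2.resize(f[90:330,180:420],(400,400),interpolation=cv2.INTER_CUBIC)
    else: f=cv2.resize(f[95:195,260:360],(400,400),interpolation=cv2.INTER_CUBIC)
    im.append(f)
cv2.imwrite('pics/fin.png',np.hstack(im)[:,:,::-1])
E
```

```text
t 25.35 tcp [521.3 149.7 323.3] yaw 57.6 q [ 0.134 -0.024  1.618  0.     1.547 -0.872] grip 59.9
xaxis [ 0.  0. -1.] tool shift [88.3  0.4 -0.5] world [ -0.3   0.6 -88.3] turn ax(cw+) 0.1
F [ 0.04  0.15 -0.75] M [-0.025  0.02   0.041]
```

View pics/fin.png

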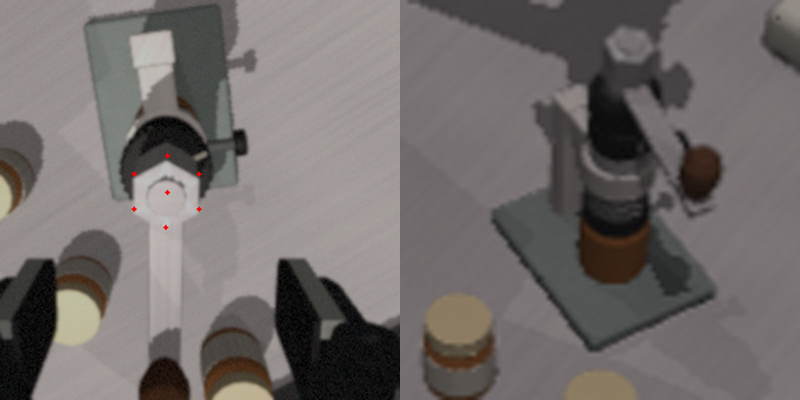

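```bash
python3 - <<'E'
from h import *
c=cam('wrist'); w=onz(c,[[301.8,183]],190)[0]-[520.5,150.2,190]
a=np.degrees(np.arctan2(w[1],w[0])); print('line',w.round(1),a)
if 74<a<92: print(robot.hand_in())
E
```

```text
line [ 1.8 20.9  0. ] 85.0477438755124
the job is handed in; nothing more can be done
None
```

I closed the dial to its stop, opened it six clicks, fitted the crank on the spindle and let go. I handed the job in at about 25 s. No verdict was reported.

- **Stop:** With a light grip the fingers slipped on the dial at about 0.4 Nm. I let go, gripped again more firmly and turned 6° further; that met a hard stop at 1.55 Nm.
- **Six clicks:** In the pictures the white line turned 109° from the zero rest; six clicks is 108°. The twist on the gripper was almost nil before I let go. The line still read 85° after the crank was fitted, against 83° before; that last pixel was picked by eye.
- **Crank:** It first caught on the spindle's shoulder, so I shifted it about 1.3 mm. It then went down about 19 mm and met the seat with 17 N. The last picture shows it on the spindle and looking level, with the gripper clear. Its outline was about 2 mm from where I predicted, which is the calibration tolerance.
- **Bystanders:** I felt no contact with the jars or scoop, but I did not measure their positions again.

**Checks that disagreed:**
- The line's turn from its starting angle to the zero rest came out at about 83°, or 4.6 clicks. That is not a whole number, so either the start was read badly or the dial did not start in a rest. I counted the six clicks from the felt stop, so this does not affect the result.
- The networks' pixel positions in the wrist camera were off by up to about 45 pixels, so I picked those points from the pictures myself.

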